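Pin the swing arm to its fork bracket

TASK

Fit the serving counter's swing arm: draw it out from under the wooden riser by its steel tongue, set it down on the counter and let go, then take it by its wooden bar and slide the tongue into the fork bracket until it stops. Then take the slimmer headed pin from its block and push it down through the bracket and the tongue, past the spring catch, until its flange sits flat on the bracket. Leave the stout pin and the tableware where they are.

Things in the scene. Friction and masses are not known exactly. Their poses are not given: they have to be found in the camera images.
- swing: loose swing arm, 200 mm long, about 380 g, standing on two feet, 48 mm tall: steel tongue, dark wooden bar, then a round rest. Origin on the counter plane under the hole in its tongue; x along the arm towards the tongue's end, z up. Front foot 50 mm wide at x = -68 to -48 mm
- swing_eye (a point): centre of the 20 mm vertical hole in the tongue, at its upper face, 41 mm high. The tongue is 36 mm wide, 12 mm thick (29 to 41 mm high), from x = -45 mm to its square end at x = +20 mm of the arm's frame
- swing_bar (a point): top of the wooden bar at its middle, where to take it, 85 mm behind the hole. Bar 24 mm wide, 22 to 48 mm high, x = -130 to -45 mm of the arm's frame
- swing_rest (a point): centre of the top of the arm's round rest, 60 mm wide, 42 mm high, 150 mm behind the hole, over a rubber foot
- riser: fixed wooden display riser, 160 mm (x) by 210 mm (y), 68 mm tall, crockery fixed on its rear half; open below on its -x side, where only the arm's tongue (about 58 mm) sticks out; inside 186 mm wide, 56 mm high. Origin centre of its underside, x pointing away from the opening
- fork: fixed steel fork bracket, two level plates 80 mm wide with a dark wooden block behind. Origin on the counter under its holes; mouth to -x: the arm enters along +x, the two x axes in line. Slot 41 mm wide, 26 to 46 mm high; plates' front edge at x = -22 mm; the tongue's end stops at the back wall, x = +20.5 mm, where the holes line up
- fork_hole (a point): centre of the 19 mm hole in the upper plate, at its upper face, 56 mm above the counter. A spring catch under the lower plate (12 mm above the counter) grips the pin for its last 5 to 10 mm, so it does not fall home by itself: it takes 5 to 12 N to push past
- pin: the slimmer loose steel headed pin, about 160 g, 96 mm long, upright in a wooden block. Origin on its axis at its flange's underside; z up. Shank 16 mm wide, to 54 mm below the origin, the last 8 mm tapered to 7 mm; flange 34 mm wide, 6 mm thick; above it a round grip 24 mm wide, 6 to 42 mm above the origin
- rack_a: fixed light wooden block, 56 mm square and 62 mm tall, in which the slimmer pin stands; origin centre of its underside
- rack_b: the same block in which the stout pin stands; which block stands where changes
- stout_pin: the other, stouter headed pin (flange 50 mm wide, 6 mm thick; round grip 36 mm wide and 22 mm tall above it), bystander standing in its own wooden block; it does not fit the bracket. Origin on its axis at the flange's underside
- mug: white mug, 72 mm wide, 80 mm tall, bystander; origin centre of its underside
- bowl: terracotta bowl, 100 mm wide, 45 mm tall, bystander; origin centre of its underside
- jar: glass jar with a steel cap, 60 mm wide, 90 mm tall, bystander; origin centre of its underside
- flask: steel flask with black cap, 66 mm wide, 190 mm tall, bystander; origin centre of its underside
- spoon: wooden spoon lying on the counter, bystander
There are look-alikes about, which are no part of the job. What is shaped like the fork but pink or yellow is not meant.

How it is judged (in metres and radians):
On the way, in this order (a step that is already met when the one before it is completed fails the run):
1. the arm stands on the counter, let go, with its round rest out in front of the riser (x of swing_rest in the frame of riser below -0.09 m and height (world z) of swing below 0.006 m and angle between swing's own z axis and vertical below 0.06 rad and contact force between the fingers and swing below 0.2 N), for 0.2 s.
2. the tongue is home in the fork, holes in line within 6 mm, before the pin is in (horizontal distance between swing_eye and fork_hole below 0.006 m and height (world z) of swing below 0.006 m and angle between swing's own z axis and vertical below 0.06 rad and distance between pin and fork_hole above 0.05 m), for 0.2 s.
At the end, for the whole second after the job is handed in: The pin is upright (0.06 rad) in the bracket's hole (5 mm), flange down on the upper plate (3 mm), through the tongue: its hole within 6 mm of bracket and pin axes. The arm stands on its feet (6 mm, 0.06 rad); arm and pin at rest, let go (horizontal distance between swing_eye and fork_hole below 0.006 m and height (world z) of swing below 0.006 m and angle between each of swing, pin's own z axis and vertical below 0.06 rad and horizontal distance between pin and fork_hole below 0.005 m and z of pin in the frame of fork_hole between -0.005 and 0.003 m and horizontal distance between pin and swing_eye below 0.006 m and linear speed of each of pin, swing below 0.02 m/s); the robot touches nothing.
It fails at once if the stout pin moved more than 30 mm (distance of stout_pin from where it was at the start of the episode above 0.03 m).
It fails at once if a piece of tableware (mug, bowl, jar, flask, spoon) moved more than 30 mm (distance of any of mug, bowl, jar, flask, spoon from where it was at the start of the episode above 0.03 m).
It also fails if it takes over 72 s, if anything falls off the work surface, if the arm or the gripper's body presses on something with over 40 N, if the wrist force passes 120 N, or if a joint passes its speed limit or range.

ROBOT

A 6-joint arm with a two-finger parallel gripper is mounted at the origin on the work surface. World frame = base frame: x ahead of the robot, y to its left, z up, the work surface at z = 0. Lengths are in mm, angles in degrees, forces in N, time in s.
With the tool pointing down it reaches from about 350 to 850 mm from the base axis. Payload 8.1 kg.
Tool frame: the origin (TCP) lies midway between the tips of the shut fingers; the grasp point (between the pads) lies 19 mm behind it (hold_point_z is the distance from the TCP to the grasp point, in mm); z points along the fingers, y is the direction in which the jaws open and shut (so a half turn about z gives the same grasp; the last joint's range is limited). The gripper opens to 85 mm and grips with 20 to 120 N. Pads are 22 mm wide; open, the fingers measure 114 mm over their backs; the gripper's body (76 mm by 85 mm) begins 54 mm behind the grasp point. The pads swing forward as they close: fully open they stand 13 mm farther back than shut.
Start: joints at [71.482, 7.471, 85.268, -0, 87.261, -4.893], TCP at [141.317, 583.125, 231.292] pointing down, gripper open.
Joint ranges: [-169.43, 169.43], [-51.17, 129.36], [1.28, 143.12], [-76.62, 256.62], [0, 156.53], [-152.29, 152.29]. Speed limits (degrees/s): [136.94, 136.94, 159.86, 180, 180, 180].

INTERFACE

Orientations are given as [roll, pitch, yaw] about the fixed x, y, z axes, in that order (R = Rz(yaw) Ry(pitch) Rx(roll)).
In Python, from bench import sense, snapshot, camera_params, hand_in, hold_point_z gives the robot as it stands.
- The arm moves only by the tool servo_tool, never from a script. Its argument "motion" is a list of rows, each a list of 7 numbers: the finger opening in mm, from 0 to 85.4, then the shift along the tool's x, y, z in mm, then the turn, a rotation vector about the tool's x, y, z in rad. A call has 1 to 10 rows; each row shifts and turns the pose as measured when the row begins, along the tool's axes as they then stand; what a row does not reach is not made up. A row lasts 1/10 s, in which the tool goes at most 50 mm and 8.59 degrees, less where a joint would pass 70% of its speed; a pose out of reach is approached as far as the arm can. A call with a gripper value outside its range is refused whole. The fingers move at their own pace and stop on an object; "force" is the grip in N (left out, the last holds). Time passes only in rows, so rows that do not move let the fingers close. It gives the time, the measured TCP pose, the force and the opening at its end, in the units of the state.
- sense(): the state, without advancing time (a new reading comes with each control period).
- snapshot(name): name is "scene" or "side" or "wrist"; returns the picture (480x640x3 uint8, blue, green, red); there is no depth.
- camera_params(name): a dict with "fx", "fy", "cx", "cy" (pixels), "R" (3x3) and "t" (3): a world point X has camera coordinates R X + t; the wrist camera has in their place "tool_from_camera" (4x4, takes a point from camera to tool coordinates, whose origin is the TCP and whose axes are the flange's). Camera axes: x right, y down, z forward; pixel columns grow to the right and rows downward; lengths in mm; the calibration is good to about 2 mm. The wrist camera is an equidistant fisheye: a pixel r from the principal point sees the ray r / f radians off the axis. A picture is of the moment at which its call begins: read the wrist's pose just before it. camera_params takes no time and is no camera call.
- hand_in(): hands the job in, once; it reports no verdict.
The state is a dict: "time": time; "joint_pos": joint angles; "qd": joint speeds; "joint_efforts": joint torques, N m; "tool_pos": TCP position; "tcp_rot": TCP orientation; "ft_force": force on the tool from outside, world axes, zero at the start; "wrist_torque": the same for the moment, N m; "finger_gap": finger opening in mm.
Only numpy, scipy, OpenCV 4.12 (cv2) and the standard library are available. Lean on these libraries where they do the work, as an engineer would, in place of code of your own. Each camera call takes 0.05 s, during which the arm holds its last target. There are 200 camera calls.

## Working session

There is one attempt and no reset: what is moved stays moved. The work goes in short steps, Python scripts to look and compute and a tool call to move; the robot and the scene stay as the last step left them, time stands still between calls to the robot, and variables do not carry over. Pictures are saved under pics/ and viewed, about 8 in all and at most 12, crops included, and the job is handed in when it is done.

Besides the shell and the picture viewer there is one more tool, called after "Request:" by a JSON object that holds its "fn" and its "kwargs". servo_tool: Moves the arm, as the interface text tells. Its arguments: {"type":"object","properties":{"motion":{"type":"array"},"force":{"type":"number"}},"required":["motion"]}

```bash
mkdir -p pics; python3 - <<'E'
from bench import *
import cv2
for n in("scene","side","wrist"):
    cv2.imwrite(f"pics/{n}0.png",snapshot(n))
    p=camera_params(n); print(n,{k:(v if not hasattr(v,'round') else v.round(3) if hasattr(v,'shape') else v) for k,v in p.items()})
s=sense();print(s);print(hold_point_z)
E
```

```text
scene {'fx': 438.3000415327464, 'fy': 438.3000415327464, 'cx': 320.230447423628, 'cy': 233.25701959630578, 'R': array([[ 0.451,  0.892, -0.017],
       [ 0.673, -0.353, -0.65 ],
       [-0.586,  0.282, -0.76 ]]), 't': array([-239.762, -333.752, 1416.553])}
side {'fx': 456.12739197365875, 'fy': 456.12739197365875, 'cx': 321.6311393584326, 'cy': 240.48175537926005, 'R': array([[-0.957, -0.29 , -0.013],
       [-0.207,  0.713, -0.67 ],
       [ 0.203, -0.638, -0.743]]), 't': array([ 506.773,  157.156, 1057.97 ])}
wrist {'fx': 371.64829954431775, 'fy': 371.64829954431775, 'cx': 315.4864925236155, 'cy': 239.71134704005627, 'tool_from_camera': array([[-1.00000e-03, -9.59000e-01, -2.83000e-01,  7.27090e+01],
       [ 1.00000e+00, -0.00000e+00, -1.00000e-03, -2.59000e-01],
       [ 1.00000e-03, -2.83000e-01,  9.59000e-01, -1.41938e+02],
       [ 0.00000e+00,  0.00000e+00,  0.00000e+00,  1.00000e+00]])}
{'time': 0.15, 'joint_pos': array([ 7.14822942e+01,  7.50921155e+00,  8.53158209e+01, -7.41185727e-04,
        8.72607948e+01, -4.89207216e+00]), 'qd': array([-0.00337391,  0.02116193, -0.09403032,  0.08158364, -0.05595353,
        0.01851026]), 'joint_efforts': array([ 6.71236448e-04, -5.70051920e+01, -5.01163709e+01, -2.14116985e-04,
        9.35345743e-03, -5.01556019e-05]), 'tool_pos': array([141.18215627, 582.71145274, 230.43486904]), 'tcp_rot': array([-1.79914422e+02, -6.58167235e-03,  1.66374397e+02]), 'ft_force': array([-0.69559961,  0.84922766, -0.4846679 ]), 'wrist_torque': array([ 0.01997941,  0.04407629, -0.03109488]), 'finger_gap': 85.67064842318506}
18.700000000000003
```

View pics/scene0.png

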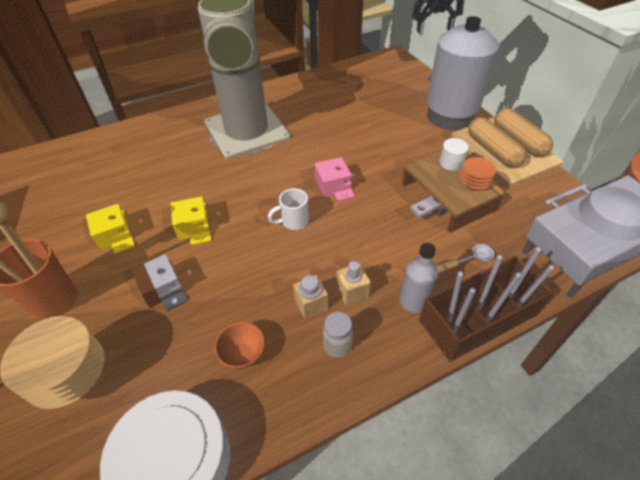

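View pics/side0.png

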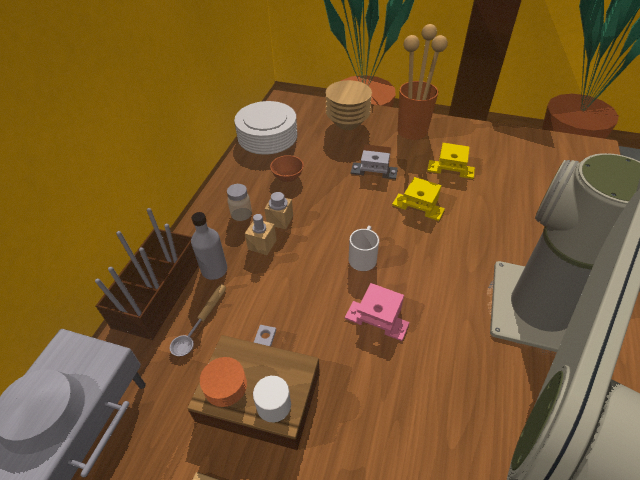

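View pics/wrist0.png

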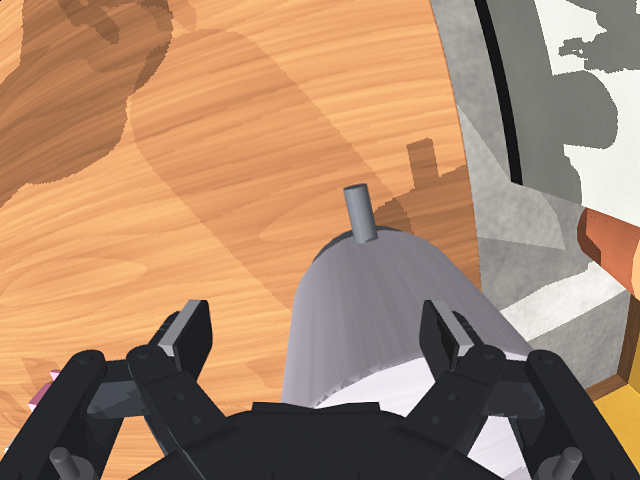

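The scene view shows the riser with the tongue at (428,207), the pins at (353,268) slim and (310,285) stout, and the grey fork at (165,282). In the side view the tongue is at (265,335), the slim pin at (258,222) and the fork at (375,165). Next I'll zoom in on these for exact pixels.

```bash
python3 - <<'E'
import cv2,numpy as np
T=[("scene",430,208),("scene",165,280),("scene",350,282),("side",265,335),("side",375,166),("side",262,228)]
out=[]
for n,u,v in T:
    im=cv2.imread(f"pics/{n}0.png"); x0,y0=u-33,v-37
    c=cv2.resize(im[y0:y0+74,x0:x0+66],None,fx=4,fy=4,interpolation=cv2.INTER_CUBIC)
    for k in range(0,66,10):
        cv2.putText(c,str(x0+k),(k*4,8),0,.28,(0,255,0),1); cv2.line(c,(k*4+2,10),(k*4+2,14),(0,255,0),1)
    for k in range(10,74,10):
        cv2.putText(c,str(y0+k),(0,k*4+4),0,.28,(0,255,0),1); cv2.line(c,(20,k*4+2),(24,k*4+2),(0,255,0),1)
    out.append(c)
cv2.imwrite("pics/z.png",np.vstack([np.hstack(out[:3]),np.hstack(out[3:])]))
E
```

```text
(no output)
```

View pics/z.png

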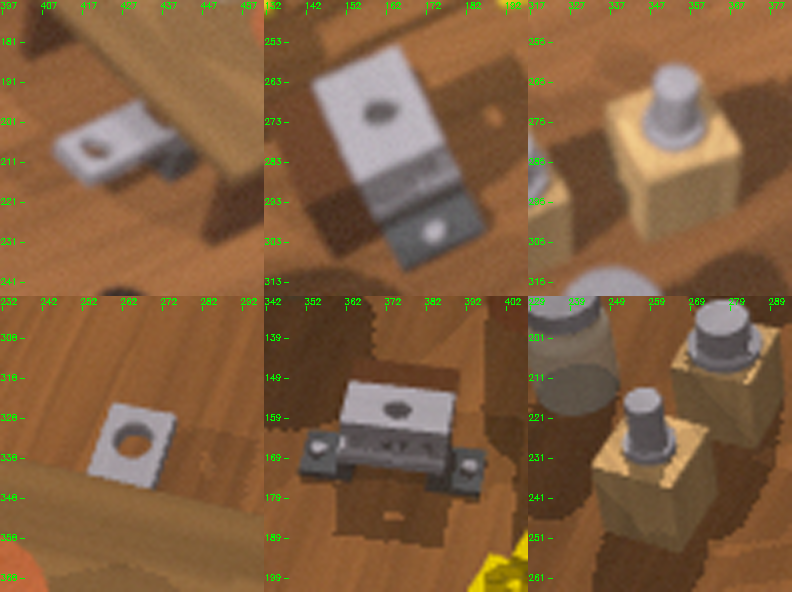

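```bash
cat >h.py <<'E'
import numpy as np,cv2
from bench import *
P={n:camera_params(n) for n in("scene","side")}
def ray(n,uv):
    p=P[n];R=np.array(p["R"]);t=np.array(p["t"])
    return -R.T@t,R.T@np.array([(uv[0]-p["cx"])/p["fx"],(uv[1]-p["cy"])/p["fy"],1])
def plane(n,uv,z):
    c,d=ray(n,uv);return (c+d*(z-c[2])/d[2])
def tri(a,b):
    A=[];y=[]
    for n,uv in(("scene",a),("side",b)):
        c,d=ray(n,uv);d/=np.linalg.norm(d);M=np.eye(3)-np.outer(d,d);A.append(M);y.append(M@c)
    return np.linalg.lstsq(np.vstack(A),np.hstack(y),rcond=None)[0]
E
cat >m.py <<'E'
from h import *
np.set_printoptions(precision=1,suppress=True)
for n,a,b,z in(("eye",(420.9,207.9),(264.9,333.6),41),("fork",(160.9,270.6),(374.9,156.9),56),("pin",(353.5,262.8),(257.9,216.1),104)):
    print(n,tri(a,b),plane("scene",a,z),plane("side",b,z))
def o(x0,y0,l): return [(x0+x/4-.4,y0+y/4-.4) for x,y in l]
print("tongue end scene/side")
for q in o(397,171,[(53,152),(87,187),(137,102)]): print(plane("scene",q,41))
for q in o(232,298,[(112,107),(176,120),(88,176),(152,192)]): print(plane("side",q,41))
print("fork")
for q in o(132,243,[(50,84),(138,44),(183,150),(95,186)]): print(plane("scene",q,56))
for q in o(342,129,[(88,85),(191,97),(187,140),(77,134)]): print(plane("side",q,56))
# riser top corners in the scene/side
for q in [(404,166),(469,223)]: print("riser",plane("scene",q,68))
for q in [(219,340),(319,360)]: print("riser",plane("side",q,68))
for n,a,b,z in(("stout",(310,282),(278,198),90),("flask",(428,250),(199,219),190),("jar",(338,322),(237,190),90),("mug",(293,196),(364,239),80)): print(n,plane("scene",a,z),plane("side",b,z))
E
python3 m.py
```

```text
eye [576.8 265.2  40.6] [578.3 265.7  41. ] [575.7 264.5  41. ]
fork [ 478.  -375.2   56.6] [ 478.5 -374.8   56. ] [ 477.7 -377.1   56. ]
pin [692.4  -1.1 108.4] [690.2   1.  104. ] [694.1  -5.6 104. ]
tongue end scene/side
[567.2 239.4  41. ]
[602.4 240.9  41. ]
[555.2 313.6  41. ]
[595.2 246.4  41. ]
[558.9 244.2  41. ]
[591.5 289.2  41. ]
[555.6 288.4  41. ]
fork
[ 440.9 -404.4   56. ]
[ 435.5 -352.3   56. ]
[ 521.3 -348.4   56. ]
[ 522.4 -397.5   56. ]
[ 517.8 -401.3   56. ]
[ 440.4 -408.    56. ]
[ 433.2 -356.9   56. ]
[ 512.  -341.7   56. ]
riser [447.2 298.1  68. ]
riser [692.2 319.1  68. ]
riser [652.1 319.2  68. ]
riser [442.1 303.7  68. ]
stout [682.8 -99.   90. ] [675.9 -95.   90. ]
flask [783.9 108.3 190. ] [772.6 116.3 190. ]
jar [792.8 -91.5  90. ] [791.8 -94.2  90. ]
mug [423.1 -20.5  80. ] [429.3 -25.7  80. ]
```

Request:
{"fn": "servo_tool", "kwargs": {"motion": [[85, 0, 0, -50, 0, 0, 0], [85, 0, 0, -50, 0, 0, 0.14], [85, 0, 0, 0, 0, 0, 0.14], [85, 0, 0, 0, 0, 0, 0.14], [85, 0, 0, 0, 0, 0, 0.14], [85, 0, 0, 0, 0, 0, 0.14], [85, 0, 0, 0, 0, 0, 0.14], [85, 0, 0, 0, 0, 0, 0.14], [85, 0, 0, 0, 0, 0, 0.14], [85, 0, 0, 0, 0, 0, 0.14]]}}

```text
time: 1.15
tool_pos: [140.4, 580.4, 329.0]
tcp_rot: [-179.8, 0.6, 91.4]
ft_force: [-0.4, -0.4, -0.1]
finger_gap: 85.2
```

```bash
cat >>h.py <<'E'
from scipy.spatial.transform import Rotation as Ro
def R0(s): return Ro.from_euler('xyz',s["tcp_rot"],degrees=True)
def to(target,yaw=None,roll=180,pitch=0):
    "total shift in tool axes and turn needed from the pose as it stands"
    s=sense();r=R0(s);d=r.inv().apply(np.array(target)-s["tool_pos"])
    t=np.zeros(3) if yaw is None else (r.inv()*Ro.from_euler('xyz',[roll,pitch,yaw],degrees=True)).as_rotvec()
    print("pos",s["tool_pos"].round(1),"rot",s["tcp_rot"].round(2),"F",s["ft_force"].round(1),"gap",round(s["finger_gap"],1),"t",round(s["time"],2))
    print("shift",d.round(1),"turn",t.round(4))
def wray(uv,pos,rot):
    p=camera_params("wrist");x,y=(uv[0]-p["cx"])/p["fx"],(uv[1]-p["cy"])/p["fy"];th=np.hypot(x,y)
    d=np.array([x/th*np.sin(th),y/th*np.sin(th),np.cos(th)]);M=np.array(p["tool_from_camera"])
    R=Ro.from_euler('xyz',rot,degrees=True)
    return R.apply(M[:3,3])+pos,R.apply(M[:3,:3]@d)
def wplane(uv,z,pos,rot):
    c,d=wray(uv,np.array(pos),rot);return c+d*(z-c[2])/d[2]
def wpix(X,pos,rot):
    p=camera_params("wrist");M=np.linalg.inv(np.array(p["tool_from_camera"]))
    q=Ro.from_euler('xyz',rot,degrees=True).inv().apply(np.array(X)-pos);q=M[:3,:3]@q+M[:3,3]
    th=np.arctan2(np.hypot(q[0],q[1]),q[2]);f=p["fx"]*th/np.hypot(q[0],q[1]);return p["cx"]+f*q[0],p["cy"]+f*q[1]
E
python3 -c "
from h import *
to([577,230,200],94)
for n,q in(('can base',(458,118)),('spoon',(442,268)),('spoonb',(483,252)),('pink',(335,195)),('yel',(192,225))):print(n,plane('scene',q,0).round())
"
```

```text
pos [140.4 580.4 329. ] rot [-179.77    0.62   91.44] F [-0.4 -0.4 -0.1] gap 85.2 t 1.15
shift [-359.9  428.2  131.2] turn [-0.0042  0.0107 -0.0447]
can base [269. 640.   0.]
spoon [736. 223.   0.]
spoonb [743. 341.   0.]
pink [398. 113.  -0.]
yel [ 321. -271.   -0.]
```

Request:
{"fn": "servo_tool", "kwargs": {"motion": [[85, -40, 28, 0, -0.004, 0.01, -0.045], [85, -35, 34, 0, 0, 0, 0], [85, -35, 35, 0, 0, 0, 0], [85, -35, 35, 0, 0, 0, 0], [85, -35, 35, 0, 0, 0, 0], [85, -35, 35, 0, 0, 0, 0], [85, -35, 35, 0, 0, 0, 0], [85, -35, 35, 0, 0, 0, 0], [85, -35, 35, 0, 0, 0, 0], [85, -35, 35, 0, 0, 0, 0]]}}

```text
time: 2.15
tool_pos: [502.7, 242.5, 323.2]
tcp_rot: [-179.7, 0.3, 94.1]
ft_force: [-0.3, 0.4, 0.6]
finger_gap: 85.0
```

```bash
python3 -c "
from h import *
to([577,215,190],94)
"
```

```text
pos [502.7 242.5 323.2] rot [-179.66    0.35   94.1 ] F [-0.3  0.4  0.6] gap 85.0 t 2.15
shift [-31.9  72.9 132.9] turn [-0.006   0.0061  0.0017]
```

Request:
{"fn": "servo_tool", "kwargs": {"motion": [[85, -10, 20, 35, -0.006, 0.006, 0], [85, -10, 20, 35, 0, 0, 0], [85, -10, 20, 35, 0, 0, 0], [85, -5, 14, 30, 0, 0, 0], [85, 0, 0, 0, 0, 0, 0], [85, 0, 0, 0, 0, 0, 0]]}}

```text
time: 2.75
tool_pos: [586.1, 203.9, 183.6]
tcp_rot: [179.9, 0.0, 93.5]
ft_force: [-0.5, 0.7, 0.2]
finger_gap: 85.3
```

```bash
cat >w.py <<'E'
import sys
from h import *
n,x0,y0,w,h,k=sys.argv[1],*map(int,sys.argv[2:7])
s=sense();im=snapshot("wrist");cv2.imwrite(f"pics/{n}_raw.png",im)
np.savez(f"{n}.npz",pos=s["tool_pos"],rot=s["tcp_rot"]);print(s["tool_pos"].round(1),s["tcp_rot"].round(2))
c=cv2.resize(im[y0:y0+h,x0:x0+w],None,fx=k,fy=k,interpolation=cv2.INTER_CUBIC)
for i in range(0,w,20): cv2.putText(c,str(x0+i),(i*k,8),0,.3,(0,255,0),1)
for i in range(20,h,20): cv2.putText(c,str(y0+i),(0,i*k+3),0,.3,(0,255,0),1)
cv2.imwrite(f"pics/{n}.png",c)
E
python3 w.py w1 160 60 400 300 2
python3 -c "
from h import *
s=sense();print(wpix([577,265,41],s['tool_pos'],s['tcp_rot']))"
```

```text
[586.1 203.9 183.6] [1.7994e+02 4.0000e-02 9.3530e+01]
(np.float64(309.8477612148185), np.float64(146.29975049541366))
```

View pics/w1.png

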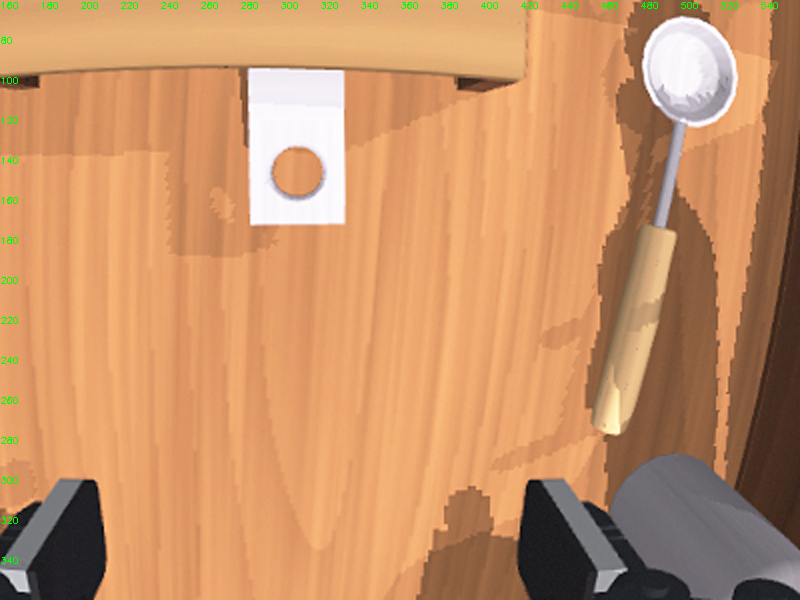

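```bash
python3 -c "
from h import *
d=np.load('w1.npz');f=lambda u,v:wplane((160+u/2-.25,60+v/2-.25),41,d['pos'],d['rot']).round(1)
for q in((297,173),(250,224.5),(345,223),(249,107),(344,107)):print(f(*q))
to([577,258,90],93.5)
"
```

```text
[576.2 265.   41. ]
[559.3 244.2  41. ]
[595.6 246.9  41. ]
[556.6 289.3  41. ]
[592.3 291.3  41. ]
pos [585.8 203.9 183.5] rot [1.7996e+02 5.0000e-02 9.3540e+01] F [-1.5 -0.1  0.2] gap 84.9 t 2.8
shift [54.6 -5.5 93.4] turn [0.0007 0.0008 0.0008]
```

Request:
{"fn": "servo_tool", "kwargs": {"motion": [[85, 29, -2, 43, 0, 0, 0.0], [85, 29, -2, 43, 0, 0, 0], [85, 0, 0, 43, 0, 0, 0], [85, 0, 0, 35, 0, 0, 0], [85, 0, 0, 0, 0, 0, 0]], "force": 40}}

```text
time: 3.3
tool_pos: [585.2, 268.7, 32.7]
tcp_rot: [178.7, -0.3, 93.7]
ft_force: [-1.2, -1.0, -0.3]
finger_gap: 85.1
```

```bash
python3 -c "
from h import *
to([576.4,262,10],94)
"
```

```text
pos [585.2 268.7  32.7] rot [178.73  -0.31  93.74] F [-1.2 -1.  -0.3] gap 85.1 t 3.3
shift [-6.2 -9.7 22.4] turn [ 0.0222 -0.0054 -0.0046]
```

Request:
{"fn": "servo_tool", "kwargs": {"motion": [[85, -6, -9, 12, 0.022, -0.005, -0.005], [85, 0, 0, 10, 0, 0, 0], [30, 0, 0, 0, 0, 0, 0], [30, 0, 0, 0, 0, 0, 0], [30, 0, 0, 0, 0, 0, 0], [30, 0, 0, 0, 0, 0, 0], [30, 0, 0, 0, 0, 0, 0]], "force": 40}}

```text
time: 4.0
tool_pos: [582.9, 264.5, 21.9]
tcp_rot: [179.2, -0.2, 94.1]
ft_force: [-1.2, 0.6, -1.9]
finger_gap: 35.0
```

```bash
python3 -c "
from h import *
to([590.4,62,12],94)
"
```

```text
pos [582.9 264.5  21.9] rot [179.24  -0.25  94.08] F [-1.2  0.6 -1.9] gap 35.0 t 4.0
shift [-202.6   -7.     8.9] turn [ 0.0133 -0.0043  0.0013]
```

Request:
{"fn": "servo_tool", "kwargs": {"motion": [[60, 0, 0, 0, 0, 0, 0], [60, 0, 0, 0, 0, 0, 0], [60, 0, 0, 8, 0, 0, 0], [60, 0, 0, 5, 0.013, -0.004, 0], [60, 0, 0, 0, 0, 0, 0], [30, 0, 0, 0, 0, 0, 0], [30, 0, 0, 0, 0, 0, 0], [30, 0, 0, 0, 0, 0, 0], [30, 0, 0, 0, 0, 0, 0]], "force": 40}}

```text
time: 4.9
tool_pos: [583.4, 264.6, 7.9]
tcp_rot: [-180.0, 0.0, 94.1]
ft_force: [0.5, -0.3, -1.5]
finger_gap: 35.4
```

```bash
python3 -c "
from h import *
to([590.4,62,12],94)
"
```

```text
pos [583.4 264.6   7.9] rot [-179.97    0.     94.07] F [ 0.5 -0.3 -1.5] gap 35.4 t 4.9
shift [-202.6   -7.4   -4.1] turn [-0.0005  0.      0.0012]
```

Request:
{"fn": "servo_tool", "kwargs": {"motion": [[30, -10, 0, 0, 0, 0, 0], [30, -20, 0, 0, 0, 0, 0], [30, -25, 0, 0, 0, 0, 0], [30, -25, 0, 0, 0, 0, 0], [30, -25, 0, 0, 0, 0, 0], [30, -25, 0, 0, 0, 0, 0], [30, -25, 0, 0, 0, 0, 0], [30, -25, 0, 0, 0, 0, 0], [30, -20, 0, 0, 0, 0, 0], [30, -10, 0, 0, 0, 0, 0]]}}

```text
time: 5.9
tool_pos: [597.9, 45.7, 7.8]
tcp_rot: [179.9, -0.1, 94.2]
ft_force: [0.4, 1.1, 0.2]
finger_gap: 35.7
```

```bash
python3 -c "
from h import *
to([590.4,62,12],94)
"
```

```text
pos [597.9  45.7   7.8] rot [ 1.7993e+02 -1.3000e-01  9.4240e+01] F [0.4 1.1 0.2] gap 35.7 t 5.9
shift [16.8 -6.3 -4.1] turn [ 0.0012 -0.0022  0.0042]
```

Let go, rise, and look with the wrist camera.

Request:
{"fn": "servo_tool", "kwargs": {"motion": [[70, 0, 0, 0, 0, 0, 0], [85, 0, 0, 0, 0, 0, 0], [85, 0, 0, 0, 0, 0, 0], [85, 0, 0, 0, 0, 0, 0], [85, 0, 0, -35, 0, 0, 0], [85, 0, 0, -35, 0, 0, 0], [85, 0, 0, -35, 0, 0, 0], [85, 0, 0, -30, 0, 0, 0], [85, 0, 0, 0, 0, 0, 0]]}}

```text
time: 6.8
tool_pos: [595.8, 49.5, 146.0]
tcp_rot: [-179.8, -0.2, 94.5]
ft_force: [0.4, 0.3, -0.0]
finger_gap: 84.8
```

```bash
python3 w.py w2 160 40 400 300 2
```

```text
[595.8  49.5 146. ] [-1.7983e+02 -1.7000e-01  9.4500e+01]
```

View pics/w2.png

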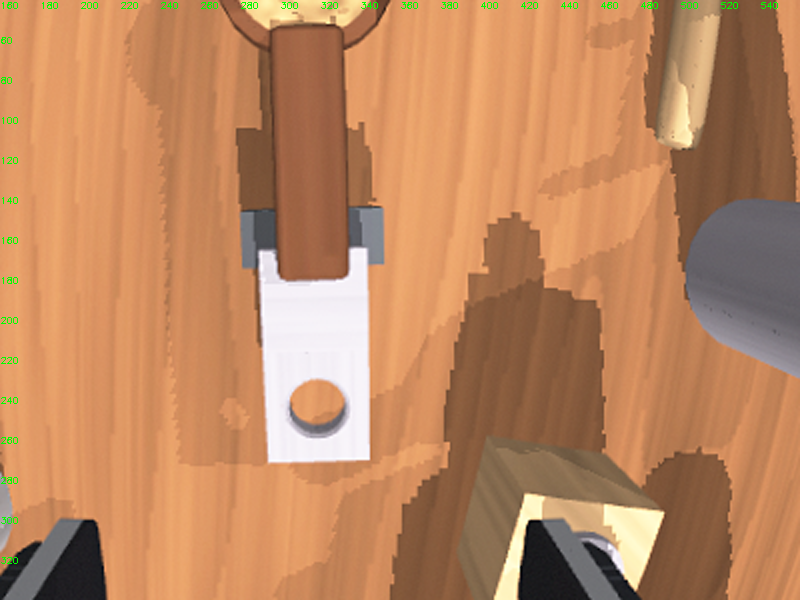

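```bash
python3 -c "
from h import *
d=np.load('w2.npz');f=lambda u,v,z:wplane((160+u/2-.25,40+v/2-.25),z,d['pos'],d['rot'])
for u,v,z in((318,408,41),(268,462,41),(370,460,41),(259,250,41),(367,248,41),(278,278,48),(348,276,48),(272,27,48),(342,25,48)):print(f(u,v,z).round(1))
a=(f(278,278,48)+f(348,276,48))/2;b=(f(272,27,48)+f(342,25,48))/2;print(np.degrees(np.arctan2(*(a-b)[1::-1])))
to([590,140,60],94)
"
```

```text
[597.2  45.9  41. ]
[581.1  24.4  41. ]
[617.3  28.   41. ]
[573.3  99.   41. ]
[609.  102.4  41. ]
[580.6  90.9  48. ]
[603.1  93.3  48. ]
[572.5 172.7  48. ]
[594.6 175.   48. ]
-84.20197284017688
pos [594.7  49.6 143.7] rot [-179.69   -0.19   94.5 ] F [-0.   0.9  0. ] gap 85.0 t 6.85
shift [90.3  2.8 84. ] turn [-0.0055 -0.0032  0.0088]
```

```bash
python3 -c "
from h import *
to([588.4,131,60],95)
"
```

```text
pos [594.7  49.6 143.7] rot [-179.69   -0.19   94.5 ] F [-0.   0.9  0. ] gap 85.0 t 6.85
shift [81.4  0.5 84. ] turn [-0.0055 -0.0033 -0.0087]
```

Request:
{"fn": "servo_tool", "kwargs": {"motion": [[85, 40, 0, 30, -0.005, -0.003, -0.009], [85, 40, 0, 30, 0, 0, 0], [85, 0, 0, 20, 0, 0, 0], [85, 0, 0, 0, 0, 0, 0], [85, 0, 0, 0, 0, 0, 0]]}}

```text
time: 7.35
tool_pos: [585.8, 133.3, 58.4]
tcp_rot: [-179.9, 0.0, 95.1]
ft_force: [0.1, -0.0, 0.7]
finger_gap: 84.7
```

```bash
python3 -c "
from h import *
to([588.4,131,12],95)
"
```

```text
pos [585.8 133.3  58.4] rot [-1.7985e+02  3.0000e-02  9.5130e+01] F [ 0.1 -0.   0.7] gap 84.7 t 7.35
shift [-2.5  2.5 46.4] turn [-0.0026  0.0006  0.0023]
```

Request:
{"fn": "servo_tool", "kwargs": {"motion": [[85, -2, 2, 20, 0, 0, 0], [85, 0, 0, 15, 0, 0, 0], [85, 0, 0, 10, 0, 0, 0], [85, 0, 0, 0, 0, 0, 0], [20, 0, 0, 0, 0, 0, 0], [20, 0, 0, 0, 0, 0, 0], [20, 0, 0, 0, 0, 0, 0], [20, 0, 0, 0, 0, 0, 0], [20, 0, 0, 0, 0, 0, 0], [20, 0, 0, 0, 0, 0, 0]], "force": 60}}

```text
time: 8.35
tool_pos: [591.5, 129.9, 17.3]
tcp_rot: [179.8, 0.0, 95.0]
ft_force: [-0.1, -0.5, -3.9]
finger_gap: 23.2
```

```bash
python3 -c "
from h import *
to([471,-215,12],94.5)
"
```

```text
pos [591.5 129.9  17.3] rot [1.7978e+02 4.0000e-02 9.4990e+01] F [-0.1 -0.5 -3.9] gap 23.2 t 8.35
shift [-333.1 -150.1    4.9] turn [0.0039 0.0006 0.0086]
```

Request:
{"fn": "servo_tool", "kwargs": {"motion": [[20, 0, 0, -30, 0, 0, 0], [20, 0, 0, -40, 0, 0, 0], [20, -30, -13, 0, 0, 0, 0.004], [20, -40, -18, 0, 0, 0, 0], [20, -40, -18, 0, 0, 0, 0], [20, -40, -18, 0, 0, 0, 0], [20, -40, -18, 0, 0, 0, 0], [20, -40, -18, 0, 0, 0, 0], [20, -30, -15, 0, 0, 0, 0], [20, 0, 0, 0, 0, 0, 0]]}}

```text
time: 9.35
tool_pos: [488.4, -146.6, 85.5]
tcp_rot: [-179.9, 0.1, 95.1]
ft_force: [0.2, 0.5, -4.3]
finger_gap: 23.0
```

```bash
python3 -c "
from h import *
to([471,-190,80],94.5)
s=sense();print(wpix([478,-375,56],s['tool_pos'],s['tcp_rot']))
"
```

```text
pos [ 488.4 -146.6   85.5] rot [-1.7987e+02  5.0000e-02  9.5060e+01] F [ 0.2  0.5 -4.3] gap 23.0 t 9.35
shift [-41.7 -21.1   5.6] turn [-0.0023  0.0009  0.0097]
(np.float64(280.50220402278455), np.float64(521.8315924340665))
```

```bash
python3 -c "
from h import *
to([465,-224,50],95)
for q in((209,240),(209,222),(206,199),(172,205),(191,210)):print('yel',plane('scene',q,20).round())
for q in((394,201),(441,214),(412,180)):print('yel',plane('side',q,20).round())
print('bowl',tri((240,340),(286,166)).round())
"
```

```text
pos [ 488.4 -146.6   85.5] rot [-1.7987e+02  5.0000e-02  9.5060e+01] F [ 0.2  0.5 -4.3] gap 23.0 t 9.35
shift [-75.  -30.   35.7] turn [-0.0023  0.0009  0.001 ]
yel [ 410. -249.   20.]
yel [ 351. -230.   20.]
yel [ 266. -212.   20.]
yel [ 246. -300.   20.]
yel [ 288. -260.   20.]
yel [ 391. -243.   20.]
yel [ 259. -227.   20.]
yel [ 357. -346.   20.]
bowl [ 720. -273.   50.]
```

Request:
{"fn": "servo_tool", "kwargs": {"motion": [[20, -25, -10, 0, 0, 0, 0], [20, -25, -10, 0, 0, 0, 0], [20, -20, -10, 0, 0, 0, 0], [20, 0, 0, 15, 0, 0, 0], [20, 0, 0, 15, 0, 0, 0], [20, 0, 0, 0, 0, 0, 0]]}}

```text
time: 9.95
tool_pos: [462.7, -219.0, 52.2]
tcp_rot: [-179.8, -0.1, 94.9]
ft_force: [0.0, 0.8, -3.6]
finger_gap: 23.2
```

```bash
python3 -c "
from h import *
to([465,-224,19],95)
"
```

```text
pos [ 462.7 -219.    52.2] rot [-1.7979e+02 -1.3000e-01  9.4910e+01] F [ 0.   0.8 -3.6] gap 23.2 t 9.95
shift [-5.2  1.9 33.1] turn [-0.0036 -0.0023 -0.0015]
```

Request:
{"fn": "servo_tool", "kwargs": {"motion": [[20, -2, 2, 15, -0.004, -0.002, 0], [20, 0, 0, 10, 0, 0, 0], [20, 0, 0, 6, 0, 0, 0], [20, 0, 0, 2, 0, 0, 0], [20, 0, 0, 0, 0, 0, 0]]}}

```text
time: 10.45
tool_pos: [465.6, -217.2, 17.5]
tcp_rot: [-179.9, -0.2, 95.1]
ft_force: [-0.2, -0.2, -4.5]
finger_gap: 23.3
```

```bash
cat >z.py <<'E'
import sys
from h import *
to([465,-224,18],95)
out=[]
for n,u,v in(("scene",185,270),("side",372,178)):
    im=snapshot(n);cv2.imwrite(f"pics/{sys.argv[1]}_{n}.png",im);x0,y0=u-40,v-50
    c=cv2.resize(im[y0:y0+100,x0:x0+80],None,fx=5,fy=5,interpolation=cv2.INTER_CUBIC)
    for k in range(0,80,10):cv2.putText(c,str(x0+k),(k*5,8),0,.3,(0,255,0),1)
    for k in range(10,100,10):cv2.putText(c,str(y0+k),(0,k*5+3),0,.3,(0,255,0),1)
    out.append(c)
cv2.imwrite(f"pics/{sys.argv[1]}.png",np.hstack(out))
E
python3 z.py z1
```

```text
pos [ 465.6 -217.2   17.5] rot [-1.7994e+02 -1.5000e-01  9.5080e+01] F [-0.2 -0.2 -4.5] gap 23.3 t 10.45
shift [-6.7 -1.2 -0.5] turn [-0.001  -0.0026  0.0014]
```

View pics/z1.png

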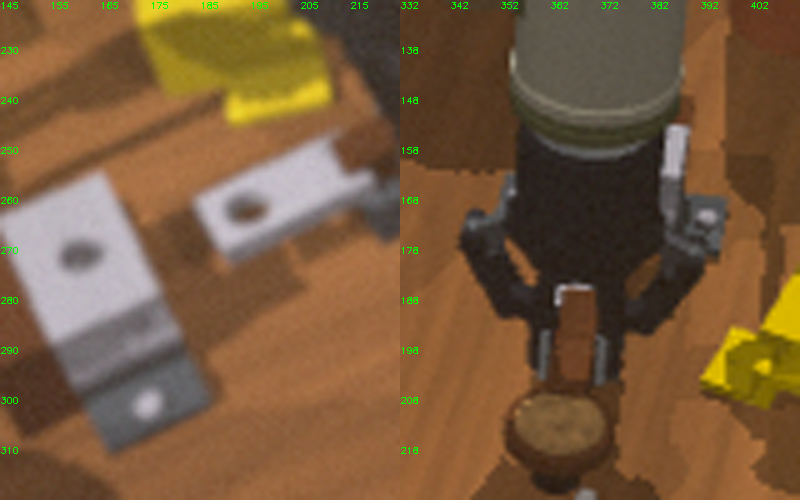

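```bash
python3 -c "
from h import *
f=lambda u,v,z:plane('scene',(145+u/5-.4,220+v/5-.4),z)
for u,v,z in((247,208,41),(81,256,56),(194,200,41),(229,257,41),(340,132,41),(372,174,41),(4,215,56),(104,173,56),(160,295,56),(52,345,56)):print(f(u,v,z).round(1))
"
```

```text
[ 474.6 -300.6   41. ]
[ 478.9 -375.1   56. ]
[ 458.5 -321.4   41. ]
[ 498.2 -316.    41. ]
[ 450.8 -247.9   41. ]
[ 482.5 -242.3   41. ]
[ 439.4 -401.1   56. ]
[ 436.5 -354.2   56. ]
[ 516.5 -348.8   56. ]
[ 520.8 -397.9   56. ]
```

Request:
{"fn": "servo_tool", "kwargs": {"motion": [[20, 0, 1, 0, 0, 0, 0.02], [20, -8, 0, 0, 0, 0, 0], [20, -8, 0, 0, 0, 0, 0], [20, -8, 0, 0, 0, 0, 0], [20, -5, 0, 0, 0, 0, 0], [20, -4, 0, 0, 0, 0, 0], [20, -4, 0, 0, 0, 0, 0], [20, -4, 0, 0, 0, 0, 0]]}}

```text
time: 11.35
tool_pos: [471.1, -263.4, 20.0]
tcp_rot: [179.9, 0.0, 93.8]
ft_force: [0.1, 0.1, -4.0]
finger_gap: 23.1
```

```bash
python3 -c "
from h import *
to([477.5-.070*84,-375+.998*84,17.5],94)
"
```

```text
pos [ 471.1 -263.4   20. ] rot [1.7986e+02 1.0000e-02 9.3770e+01] F [ 0.1  0.1 -4. ] gap 23.1 t 11.35
shift [-27.7  -1.3   2.5] turn [ 0.0025  0.0002 -0.004 ]
```

Request:
{"fn": "servo_tool", "kwargs": {"motion": [[20, -5, -0.5, 1, 0, 0, 0], [20, -5, 0, 1, 0, 0, 0], [20, -5, 0, 0, 0, 0, 0], [20, -4, 0, 0, 0, 0, 0], [20, -4, 0, 0, 0, 0, 0]]}}

```text
time: 11.85
tool_pos: [471.9, -288.1, 17.4]
tcp_rot: [179.9, -0.0, 93.8]
ft_force: [0.2, 0.3, -3.4]
finger_gap: 23.4
```

```bash
python3 -c "
from h import *
to([477.5-.070*84,-375+.998*84,17.5],94)
"
```

```text
pos [ 471.9 -288.1   17.4] rot [ 1.7989e+02 -2.0000e-02  9.3790e+01] F [ 0.2  0.3 -3.4] gap 23.4 t 11.85
shift [-3.  -0.5 -0.1] turn [ 0.0019 -0.0003 -0.0037]
```

Request:
{"fn": "servo_tool", "kwargs": {"motion": [[20, -3, 0, 0, 0, 0, 0], [20, -3, 0, 0, 0, 0, 0], [20, -3, 0, 0, 0, 0, 0], [20, -3, 0, 0, 0, 0, 0], [20, -3, 0, 0, 0, 0, 0]]}}

```text
time: 12.35
tool_pos: [472.3, -291.3, 17.2]
tcp_rot: [-179.9, -1.3, 94.0]
ft_force: [-3.0, 17.4, 8.2]
finger_gap: 23.5
```

```bash
python3 z.py z2
```

```text
pos [ 472.3 -291.3   17.2] rot [-179.85   -1.31   93.96] F [-3.  17.4  8.2] gap 23.5 t 12.35
shift [67.6 -2.6  0.8] turn [-0.0023 -0.0228 -0.0181]
```

View pics/z2.png

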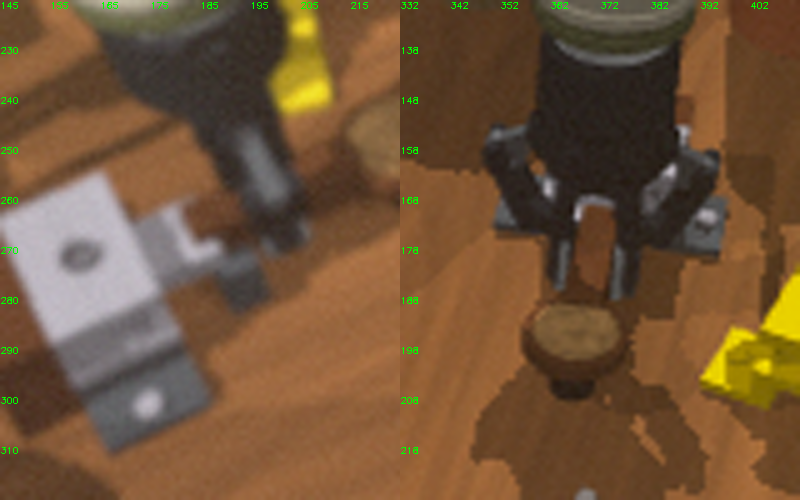

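Tongue stopped at the back wall (17 N, at the expected place; the hole in the plate shows the tongue beneath). Let go and rise.

Request:
{"fn": "servo_tool", "kwargs": {"motion": [[30, 0, 0, 0, 0, 0, 0], [45, 0, 0, 0, 0, 0, 0], [45, 0, 0, 0, 0, 0, 0], [45, 0, 0, -20, 0, 0.02, 0], [45, 0, 0, -35, 0, 0, 0], [45, 0, 0, -45, 0, 0, 0], [45, 0, 0, -45, 0, 0, 0], [45, 5, 0, -20, 0, 0, 0], [45, 0, 0, 0, 0, 0, 0]]}}

```text
time: 13.35
tool_pos: [473.2, -295.2, 190.3]
tcp_rot: [-180.0, -2.3, 93.9]
ft_force: [-0.7, -0.5, -0.3]
finger_gap: 45.2
```

```bash
python3 -c "
from h import *
to([477.5,-440,180],94)
to([692,-3,200],94)
"
```

```text
pos [ 473.2 -295.2  190.3] rot [-179.97   -2.32   93.89] F [-0.7 -0.5 -0.3] gap 45.2 t 13.35
shift [-145.    -5.5    4.4] turn [-0.0005 -0.0404 -0.0019]
pos [ 473.2 -295.2  190.3] rot [-179.97   -2.32   93.89] F [-0.7 -0.5 -0.3] gap 45.2 t 13.35
shift [276.9 238.2   1.3] turn [-0.0005 -0.0404 -0.0019]
```

Request:
{"fn": "servo_tool", "kwargs": {"motion": [[45, -30, -2, 0, 0, -0.04, 0], [45, -30, -2, 0, 0, 0, 0], [45, -30, 0, 0, 0, 0, 0], [45, -15, 0, 0, 0, 0, 0], [45, 0, 0, 0, 0, 0, 0], [45, 0, 0, 0, 0, 0, 0]]}}

```text
time: 13.95
tool_pos: [473.7, -408.8, 182.0]
tcp_rot: [-179.7, 0.3, 93.9]
ft_force: [0.1, -0.1, -0.3]
finger_gap: 45.4
```

```bash
python3 w.py w3 160 60 400 300 2
```

```text
[ 473.7 -408.8  182. ] [-179.71    0.28   93.87]
```

View pics/w3.png

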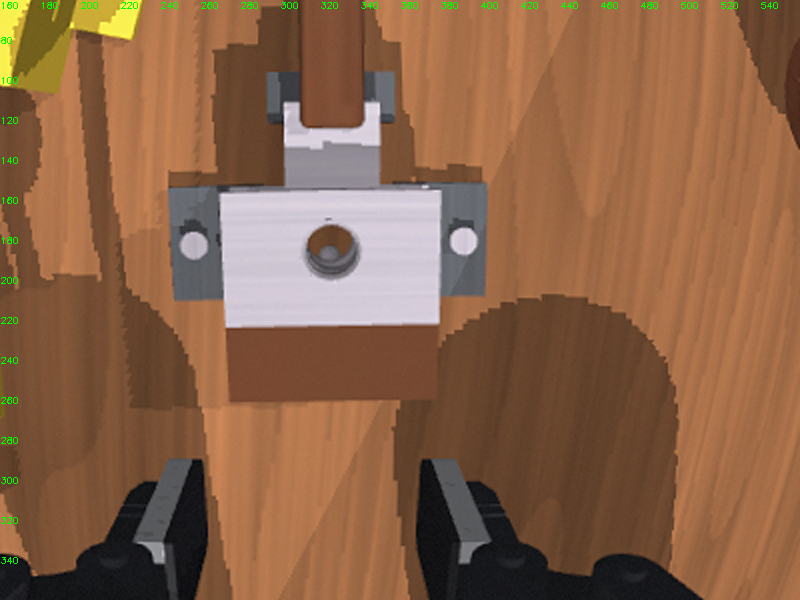

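```bash
python3 -c "
from h import *
d=np.load('w3.npz');f=lambda u,v,z:wplane((160+u/2-.25,60+v/2-.25),z,d['pos'],d['rot'])
for u,v,z in((331,251,56),(220,192,56),(441,190,56),(439,325,56),(226,327,56)):print(f(u,v,z).round(1))
im=cv2.imread('pics/w3_raw.png')
to([692,-60,230],94)
"
```

```text
[ 477.1 -375.2   56. ]
[ 435.8 -356.1   56. ]
[ 515.2 -349.7   56. ]
[ 519.5 -399.9   56. ]
[ 440.1 -406.2   56. ]
pos [ 473.6 -408.5  181.8] rot [-179.69    0.27   93.88] F [-0.1  0.6  0.3] gap 44.9 t 14.0
shift [332.7 241.2 -51. ] turn [-0.0055  0.0047 -0.002 ]
```

Request:
{"fn": "servo_tool", "kwargs": {"motion": [[45, 20, 15, -25, -0.005, 0.005, 0], [45, 35, 26, -20, 0, 0, 0], [45, 38, 28, 0, 0, 0, 0], [45, 38, 28, 0, 0, 0, 0], [45, 38, 28, 0, 0, 0, 0], [45, 38, 28, 0, 0, 0, 0], [45, 38, 28, 0, 0, 0, 0], [45, 38, 28, 0, 0, 0, 0], [45, 20, 15, 0, 0, 0, 0], [45, 0, 0, 0, 0, 0, 0]]}}

```text
time: 15.0
tool_pos: [679.8, -71.2, 222.9]
tcp_rot: [-179.8, -0.1, 94.1]
ft_force: [0.4, -0.1, -0.2]
finger_gap: 44.8
```

```bash
python3 -c "
from h import *
to([692,-60,220],94)
"
```

```text
pos [679.8 -71.2 222.9] rot [-1.7977e+02 -1.4000e-01  9.4080e+01] F [ 0.4 -0.1 -0.2] gap 44.8 t 15.0
shift [10.3 13.   2.9] turn [-0.004  -0.0024  0.0014]
```

Request:
{"fn": "servo_tool", "kwargs": {"motion": [[45, 8, 10, 10, -0.004, -0.002, 0], [45, 0, 0, 0, 0, 0, 0], [45, 0, 0, 0, 0, 0, 0]]}}

```text
time: 15.3
tool_pos: [688.5, -61.6, 210.8]
tcp_rot: [-179.9, 0.0, 94.2]
ft_force: [-0.3, 0.4, 0.7]
finger_gap: 44.8
```

```bash
python3 w.py w4 160 40 400 300 2
```

```text
[688.5 -61.6 210.8] [-1.7991e+02  2.0000e-02  9.4170e+01]
```

View pics/w4.png

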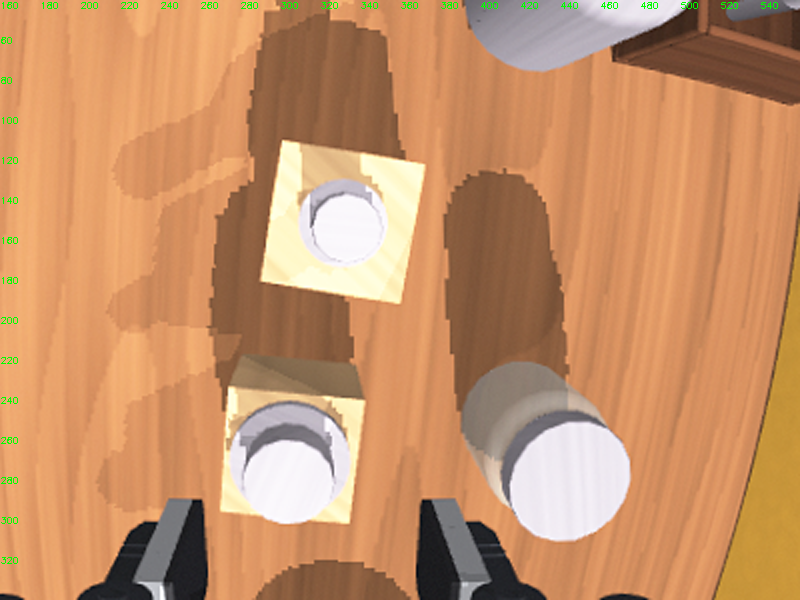

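```bash
python3 -c "
from h import *
d=np.load('w4.npz');f=lambda u,v,z:wplane((160+u/2-.25,40+v/2-.25),z,d['pos'],d['rot'])
for u,v,z in((348,229,104),(312,229,104),(384,229,104),(342,221,68),(282,140,62),(425,163,62),(401,303,62),(261,280,62)):print(f(u,v,z).round(1))
p=f(348,229,104);to([p[0],p[1],120],94)
"
```

```text
[695.5  -3.3 104. ]
[683.6  -4.2 104. ]
[707.5  -2.3 104. ]
[694.8  -2.4  68. ]
[669.7  27.3  62. ]
[725.4  23.   62. ]
[721.  -33.1  62. ]
[665.1 -28.1  62. ]
pos [688.3 -61.6 210.4] rot [-179.87    0.     94.15] F [0.5 0.5 0.6] gap 45.1 t 15.35
shift [57.7 11.6 90.4] turn [-0.0022  0.      0.0026]
```

Request:
{"fn": "servo_tool", "kwargs": {"motion": [[45, 25, 5, 0, -0.002, 0, 0.0025], [45, 25, 5, 0, 0, 0, 0], [45, 4, 1, 30, 0, 0, 0], [45, 0, 0, 30, 0, 0, 0], [45, 0, 0, 15, 0, 0, 0], [45, 0, 0, 0, 0, 0, 0], [45, 0, 0, 0, 0, 0, 0]]}}

```text
time: 16.05
tool_pos: [695.4, -14.4, 136.8]
tcp_rot: [179.8, 0.1, 93.4]
ft_force: [-1.3, 0.1, 1.0]
finger_gap: 45.1
```

```bash
python3 -c "
from h import *
to([695.2,-2.8,69],94)
"
```

```text
pos [695.4 -14.4 136.8] rot [1.7979e+02 1.2000e-01 9.3350e+01] F [-1.3  0.1  1. ] gap 45.1 t 16.05
shift [11.8  0.2 67.8] turn [ 0.0036  0.0022 -0.0113]
```

Request:
{"fn": "servo_tool", "kwargs": {"motion": [[45, 10, 0, 0, 0.0036, 0.002, -0.011], [45, 2, 0, 0, 0, 0, 0], [45, 0, 0, 20, 0, 0, 0], [45, 0, 0, 10, 0, 0, 0], [45, 0, 0, 0, 0, 0, 0], [45, 0, 0, 0, 0, 0, 0]]}}

```text
time: 16.65
tool_pos: [698.9, -2.0, 114.4]
tcp_rot: [179.4, 0.1, 94.0]
ft_force: [0.2, 0.5, 1.3]
finger_gap: 45.2
```

```bash
python3 -c "
from h import *
to([695.2,-2.8,69],94)
"
```

```text
pos [698.9  -2.  114.4] rot [1.794e+02 8.000e-02 9.400e+01] F [0.2 0.5 1.3] gap 45.2 t 16.65
shift [-0.5 -4.2 45.4] turn [0.0104 0.0015 0.    ]
```

Request:
{"fn": "servo_tool", "kwargs": {"motion": [[45, -0.5, -4, 8, 0.01, 0, 0], [45, 0, 0, 12, 0, 0, 0], [45, 0, 0, 12, 0, 0, 0], [45, 0, 0, 10, 0, 0, 0], [45, 0, 0, 0, 0, 0, 0]]}}

```text
time: 17.15
tool_pos: [695.3, -3.1, 70.2]
tcp_rot: [179.9, 0.1, 94.0]
ft_force: [-0.1, -0.1, -0.8]
finger_gap: 44.9
```

```bash
python3 -c "
from h import *
to([695.2,-2.8,69],94)
"
```

```text
pos [695.3  -3.1  70.2] rot [1.7994e+02 1.0000e-01 9.3990e+01] F [-0.1 -0.1 -0.8] gap 44.9 t 17.15
shift [ 0.3 -0.   1.2] turn [ 0.0011  0.0018 -0.0001]
```

Request:
{"fn": "servo_tool", "kwargs": {"motion": [[18, 0, 0, 0, 0, 0, 0], [18, 0, 0, 0, 0, 0, 0], [18, 0, 0, 0, 0, 0, 0], [18, 0, 0, 0, 0, 0, 0], [18, 0, 0, 0, 0, 0, 0]], "force": 70}}

```text
time: 17.65
tool_pos: [695.2, -3.1, 70.1]
tcp_rot: [180.0, 0.1, 94.0]
ft_force: [0.6, -0.1, -1.7]
finger_gap: 22.4
```

```bash
python3 -c "
from h import *
to([695.2,-2.8,69],94)
"
```

```text
pos [695.2  -3.1  70.1] rot [1.7997e+02 1.0000e-01 9.3990e+01] F [ 0.6 -0.1 -1.7] gap 22.4 t 17.65
shift [0.3 0.  1.1] turn [ 0.0006  0.0017 -0.0001]
```

Request:
{"fn": "servo_tool", "kwargs": {"motion": [[18, 0, 0, -12, 0, 0, 0], [18, 0, 0, -25, 0, 0, 0], [18, 0, 0, -35, 0, 0, 0], [18, 0, 0, -40, 0, 0, 0], [18, 0, 0, -20, 0, 0, 0], [18, 0, 0, 0, 0, 0, 0]]}}

```text
time: 18.25
tool_pos: [696.1, -3.0, 210.6]
tcp_rot: [179.7, 0.1, 94.0]
ft_force: [0.1, -0.2, -2.0]
finger_gap: 22.1
```

```bash
python3 -c "
from h import *
to([477.1,-375.2,160],94)
"
```

```text
pos [696.1  -3.  210.6] rot [1.797e+02 1.300e-01 9.398e+01] F [ 0.1 -0.2 -2. ] gap 22.1 t 18.25
shift [-355.9 -244.6   50.1] turn [ 0.0052  0.0023 -0.0003]
```

Request:
{"fn": "servo_tool", "kwargs": {"motion": [[18, -25, -17, 0, 0.005, 0.002, 0], [18, -36, -25, 0, 0, 0, 0], [18, -40, -27, 0, 0, 0, 0], [18, -40, -27, 0, 0, 0, 0], [18, -40, -27, 0, 0, 0, 0], [18, -40, -27, 0, 0, 0, 0], [18, -40, -27, 0, 0, 0, 0], [18, -40, -27, 0, 0, 0, 0], [18, -25, -17, 0, 0, 0, 0], [18, 0, 0, 0, 0, 0, 0]]}}

```text
time: 19.25
tool_pos: [488.2, -351.9, 201.9]
tcp_rot: [-179.7, -0.3, 94.3]
ft_force: [0.3, -0.1, -1.8]
finger_gap: 22.1
```

```bash
python3 -c "
from h import *
to([477.1,-375.2,140],94)
"
```

```text
pos [ 488.2 -351.9  201.9] rot [-179.72   -0.26   94.28] F [ 0.3 -0.1 -1.8] gap 22.1 t 19.25
shift [-22.7 -12.5  61.8] turn [-0.0049 -0.0045  0.0048]
```

Request:
{"fn": "servo_tool", "kwargs": {"motion": [[18, -18, -10, 25, -0.005, -0.004, 0.005], [18, -3, -2, 20, 0, 0, 0], [18, 0, 0, 15, 0, 0, 0], [18, 0, 0, 0, 0, 0, 0], [18, 0, 0, 0, 0, 0, 0]]}}

```text
time: 19.75
tool_pos: [476.9, -372.0, 137.3]
tcp_rot: [-179.9, -0.2, 93.9]
ft_force: [0.5, -0.4, -1.6]
finger_gap: 22.5
```

```bash
python3 -c "
from h import *
to([477.1,-375.2,122],94)
"
```

```text
pos [ 476.9 -372.   137.3] rot [-179.95   -0.22   93.9 ] F [ 0.5 -0.4 -1.6] gap 22.5 t 19.75
shift [-3.3  0.  15.3] turn [-0.0009 -0.0038 -0.0017]
```

Request:
{"fn": "servo_tool", "kwargs": {"motion": [[18, -3, 0, 6, 0, -0.004, 0], [18, 0, 0, 6, 0, 0, 0], [18, 0, 0, 0, 0, 0, 0], [18, 0, 0, 0, 0, 0, 0]]}}

```text
time: 20.15
tool_pos: [479.4, -374.5, 126.8]
tcp_rot: [179.9, 0.2, 94.1]
ft_force: [-0.1, 0.1, -1.6]
finger_gap: 22.2
```

```bash
python3 -c "
from h import *
to([477.1,-375.2,110],94)
"
```

```text
pos [ 479.4 -374.5  126.8] rot [1.7991e+02 1.7000e-01 9.4060e+01] F [-0.1  0.1 -1.6] gap 22.2 t 20.15
shift [-0.5 -2.4 16.8] turn [0.0017 0.0029 0.001 ]
```

Request:
{"fn": "servo_tool", "kwargs": {"motion": [[18, -0.5, -2, 3, 0.002, 0.003, 0], [18, 0, 0, 3, 0, 0, 0], [18, 0, 0, 0, 0, 0, 0]]}}

```text
time: 20.45
tool_pos: [477.8, -375.6, 121.4]
tcp_rot: [180.0, 0.0, 94.1]
ft_force: [-0.0, -0.2, -1.6]
finger_gap: 22.4
```

```bash
python3 -c "
from h import *
to([477.1,-375.2,110],94)
"
```

```text
pos [ 477.8 -375.6  121.4] rot [1.7997e+02 5.0000e-02 9.4060e+01] F [-0.  -0.2 -1.6] gap 22.4 t 20.45
shift [ 0.4 -0.6 11.4] turn [0.0006 0.0009 0.0011]
```

Aligned within 1 mm; descend gently.

Request:
{"fn": "servo_tool", "kwargs": {"motion": [[18, 0.3, -0.5, 3, 0, 0, 0], [18, 0, 0, 3, 0, 0, 0], [18, 0, 0, 3, 0, 0, 0], [18, 0, 0, 3, 0, 0, 0], [18, 0, 0, 0, 0, 0, 0]]}}

```text
time: 20.95
tool_pos: [477.0, -375.3, 108.1]
tcp_rot: [180.0, 0.0, 94.0]
ft_force: [-0.1, -0.2, -2.7]
finger_gap: 22.7
```

```bash
python3 -c "
from h import *
to([477.1,-375.2,100],94)
"
```

```text
pos [ 477.  -375.3  108.1] rot [1.7998e+02 4.0000e-02 9.4050e+01] F [-0.1 -0.2 -2.7] gap 22.7 t 20.95
shift [0.1 0.1 8.1] turn [0.0004 0.0007 0.0008]
```

Request:
{"fn": "servo_tool", "kwargs": {"motion": [[18, 0, 0, 3, 0, 0, 0], [18, 0, 0, 3, 0, 0, 0], [18, 0, 0, 3, 0, 0, 0], [18, 0, 0, 3, 0, 0, 0], [18, 0, 0, 3, 0, 0, 0], [18, 0, 0, 0, 0, 0, 0]]}}

```text
time: 21.55
tool_pos: [477.0, -375.3, 91.6]
tcp_rot: [180.0, 0.0, 94.0]
ft_force: [-0.5, 0.2, -1.8]
finger_gap: 22.3
```

```bash
python3 -c "
from h import *
to([477.1,-375.2,64],94)
"
```

```text
pos [ 477.  -375.3   91.6] rot [1.7999e+02 3.0000e-02 9.4050e+01] F [-0.5  0.2 -1.8] gap 22.3 t 21.55
shift [ 0.1  0.1 27.6] turn [0.0002 0.0005 0.0009]
```

Tip is now at 30 mm, inside the tongue's hole, with no force. Continue down.

Request:
{"fn": "servo_tool", "kwargs": {"motion": [[18, 0, 0, 3, 0, 0, 0], [18, 0, 0, 3, 0, 0, 0], [18, 0, 0, 3, 0, 0, 0], [18, 0, 0, 3, 0, 0, 0], [18, 0, 0, 3, 0, 0, 0], [18, 0, 0, 2, 0, 0, 0], [18, 0, 0, 0, 0, 0, 0]]}}

```text
time: 22.25
tool_pos: [477.1, -375.1, 73.2]
tcp_rot: [180.0, 0.0, 94.0]
ft_force: [0.1, 0.8, -1.2]
finger_gap: 22.6
```

```bash
python3 -c "
from h import *
to([477.1,-375.2,64],94)
"
```

```text
pos [ 477.1 -375.1   73.2] rot [1.7998e+02 1.0000e-02 9.4050e+01] F [ 0.1  0.8 -1.2] gap 22.6 t 22.25
shift [-0.1 -0.   9.2] turn [0.0004 0.0001 0.0008]
```

Request:
{"fn": "servo_tool", "kwargs": {"motion": [[18, 0, 0, 3, 0, 0, 0], [18, 0, 0, 3, 0, 0, 0], [18, 0, 0, 3, 0, 0, 0], [18, 0, 0, 2, 0, 0, 0], [18, 0, 0, 2, 0, 0, 0]]}}

```text
time: 22.75
tool_pos: [478.5, -373.9, 63.4]
tcp_rot: [179.9, -0.1, 94.1]
ft_force: [-7.9, 8.0, 22.7]
finger_gap: 22.7
```

```bash
python3 -c "
from h import *
to([477.1,-375.2,64],94)
"
```

```text
pos [ 478.5 -373.9   63.4] rot [ 1.7986e+02 -7.0000e-02  9.4090e+01] F [-7.9  8.  22.7] gap 22.7 t 22.75
shift [-1.1 -1.5 -0.6] turn [ 0.0025 -0.0012  0.0015]
```

Flange seated (23 N reaction at the predicted height). Release and rise.

Request:
{"fn": "servo_tool", "kwargs": {"motion": [[30, 0, 0, 0, 0, 0, 0], [50, 0, 0, 0, 0, 0, 0], [50, 0, 0, 0, 0, 0, 0], [50, 0, 0, 0, 0, 0, 0], [50, 0, 0, -20, 0, 0, 0], [50, 0, 0, -35, 0, 0, 0], [50, 0, 0, -40, 0, 0, 0], [50, -25, 0, -30, 0, 0, 0], [50, -20, 0, 0, 0, 0, 0], [50, 0, 0, 0, 0, 0, 0]]}}

```text
time: 23.75
tool_pos: [480.8, -420.3, 191.4]
tcp_rot: [179.9, -0.0, 94.1]
ft_force: [-0.0, 0.8, -1.4]
finger_gap: 50.2
```

```bash
python3 w.py w5 160 60 400 300 2
```

```text
[ 480.8 -420.3  191.4] [179.94  -0.    94.13]
```

View pics/w5.png

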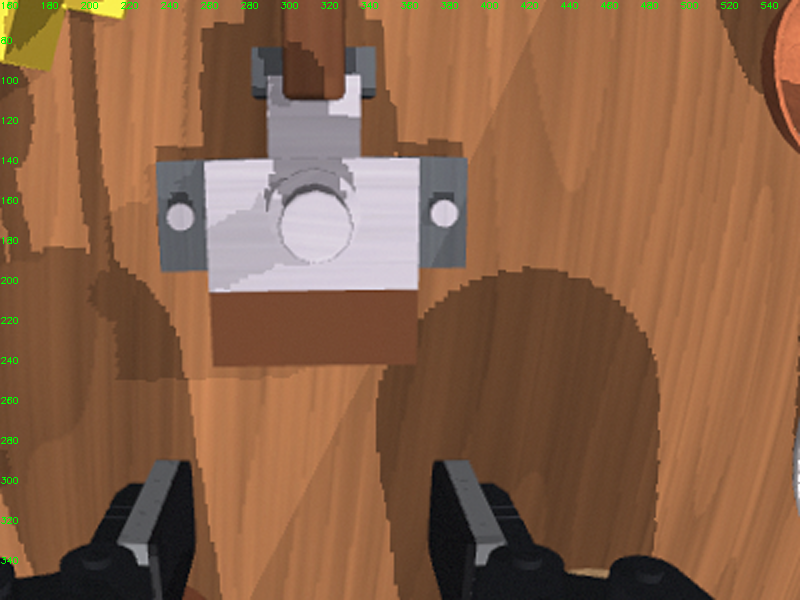

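```bash
python3 -c "
from h import *
d=np.load('w5.npz');f=lambda u,v,z:wplane((160+u/2-.25,60+v/2-.25),z,d['pos'],d['rot']).round(1)
print(f(315,227,98),f(278,227,98),f(352,227,98))
to([0,0,0])
print(hand_in())
"
```

```text
[ 477.9 -374.2   98. ] [ 466.2 -375.    98. ] [ 489.6 -373.3   98. ]
pos [ 481.2 -419.6  191.9] rot [179.9   -0.    94.14] F [-0.3 -0.9  1.3] gap 49.8 t 23.8
shift [ 453.3 -449.9  191.1] turn [0. 0. 0.]
the job is handed in; nothing more can be done
None
```

The swing arm is in the fork bracket, pinned with the slimmer pin, and the job was handed in at about 24 s. The hand-in gave no verdict, so the success criteria rest on my own checks.

**What I did:**
- I drew the arm out by its tongue about 220 mm, set it down and let go.
- I then took it by the bar and slid the tongue into the fork until it stopped. The wrist read 17 N there, at the predicted position.
- I pushed the slim pin down until its flange stopped on the bracket. The wrist read about 23 N upward, with the flange worked out at 55.3 mm against a plate at 56 mm.

**Last checks:**
- The final wrist picture puts the pin's axis about 1.3 mm from the measured fork hole. Its top reads about 23.5 mm wide against 24 mm true when assumed at seated height.
- Just before pinning, the tongue and bracket holes looked concentric. I judged that by eye and did not measure it.
- The gripper was open and well clear of everything at hand-in.
- I kept every path clear of the stout pin and tableware, but took no final picture of them.

**What disagreed:**
- The fixed cameras differed from each other and from the wrist camera by 2–4 mm, and by 1–3° on the fork's yaw. I relied on the wrist camera.
- The first grip on the tongue was about 12 mm higher than commanded, so I regripped lower. That grip also appears to have shifted the arm sideways by about 7 mm.

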